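# Turn the shed carousel until the jar faces the pointer

## Robot

A 6-joint arm with a two-finger parallel gripper is mounted at the origin on the work surface. World frame = base frame: x ahead of the robot, y to its left, z up, the work surface at z = 0. Lengths are in m, angles in rad, forces in N, time in s.
With the tool pointing down it reaches from about 0.35 to 0.975 m from the base axis. Payload 4.9 kg.
Tool frame: the origin (TCP) lies midway between the tips of the shut fingers; the grasp point (between the pads) lies behind it (manip.grasp_offset is the y of the grasp point in the tool frame, in m); y points along the fingers, z is the direction in which the jaws open and shut, and the axes are right-handed (so a half turn about y gives the same grasp; the last joint's range is limited). The gripper opens to 85 mm and grips with 20 to 120 N. Pads are 22 mm wide; open, the fingers measure 114 mm over their backs; the gripper's body (76 mm by 85 mm) begins 54 mm behind the grasp point. The pads swing forward as they close: fully open they stand 13 mm farther back than shut.
Start: joints at [-1.232, 0.053, 1.613, -0, 1.476, -0.119], TCP at [0.276, -0.561, 0.231] pointing down, gripper open.
Joint ranges: [-3.01, 3.01], [-1.01, 2.22], [0.06, 2.58], [-1.02, 4.17], [0.09, 2.62], [-3.14, 3.14]. Speed limits (rad/s): [2.57, 2.57, 3.14, 3.14, 3.14, 3.14].

## Interface

Orientations are given as a unit quaternion [w, x, y, z].
In Python, from plant import manip gives the robot as it stands. The module is installed in compiled form; this text tells all that it offers.
- The arm moves only by the shell command python3 -m jog 'ROWS'. ROWS is a JSON object of lists of equal length, an entry for each row: "offset": the shift along the world's x, y, z in units of 50 mm (1.0 is 50 mm), a list of three; "angular": the turn, a rotation vector about the world's x, y, z in units of 6 degrees (1.0 is 6 degrees), a list of three; "jaw": the finger opening in mm, from 0 to 85.4. In form: {"offset": [[tx, ty, tz], ...], "angular": [[ax, ay, az], ...], "jaw": [jaw, ...]}. A call has 1 to 12 rows; each row shifts and turns the commanded pose from where the row before left it; what a row does not reach is not made up. A row lasts 1/10 s, in which the tool goes at most 50 mm and 8.59 degrees, less where a joint would pass 70% of its speed; a pose out of reach is approached as far as the arm can. A call is refused whole if a number of a shift passes 1 or a number of a turn 1, either way. A call with a gripper value outside its range is refused whole. The fingers move at their own pace and stop on an object; the grip force is fixed at half the most. Time passes only in rows, so rows that do not move let the fingers close. It gives the time, the measured TCP pose, the force and the opening at its end, in the units of the state.
- manip.state(): the state, without advancing time (a new reading comes with each control period).
- manip.grab_frame(name): name is "scene" or "top"; returns the picture (420x560x3 uint8, blue, green, red); there is no depth.
- manip.camera_model(name): a dict with "fx", "fy", "cx", "cy" (pixels), "rvec" (rotation vector, rad) and "tvec" (3), from world to camera coordinates, as OpenCV has them. Camera axes: x right, y down, z forward; pixel columns grow to the right and rows downward; lengths in m; the calibration is good to about 2 mm. A picture is of the moment at which its call begins. camera_model takes no time and is no camera call.
- manip.job_done(): hands the job in, once; it reports no verdict.
The state is a dict: "time": time; "joint_pos": joint angles; "joint_vel": joint speeds; "joint_efforts": joint torques, N m; "tool_pos": TCP position; "tool_rot": TCP orientation; "contact_force": force on the tool from outside, world axes, zero at the start; "ft_torque": the same for the moment, N m; "gripper_width": opening from 0.0 (shut) to 1.0 (fully open).
Only numpy, scipy, OpenCV 4.12 (cv2) and the standard library are available. Lean on these libraries where they do the work, as an engineer would, in place of code of your own. Each camera call takes 0.05 s, during which the arm holds its last target.

## Task

Push the turntable round by the upright pegs on its rim, and stop it with the closed glass jar at the front, squarely in line with the fixed metal pointer. Do not touch the jar, the nozzle or the pot that ride on it and let them stand as they are; leave the seed tray and the brush alone.

Things in the scene. Friction and masses are not known exactly. Their poses are not given: they have to be found in the camera images.
- stand: Fixed round steel foot, 170 mm across and 25 mm high, under the turntable. Origin on the turntable's axis, at the work surface. The front is its own -x direction: there a 30 mm wide flat metal strip on the work surface runs out from under the disc to the upright pointer. The turned angle of the stand differs each time.
- pointer (a point): Top of the fixed upright metal pointer, 50 mm above the work surface and 166 mm from the turntable's axis: a plate 30 mm wide and 6 mm thick, narrowing to 16 mm in its upper part. The front line runs from the axis to it.
- turntable: Plywood disc, 250 mm across, 18 mm thick, turning endlessly about its vertical axis (about 1 N at a peg turns it; it stops almost at once when let be). Origin: centre of its underside, 25 mm above the work surface. Three upright pegs stand on its rim, 120 degrees apart; three loose things stand on it, one midway between each pair of pegs; which is where changes.
- peg0 (a point): Top centre of an upright round wooden rim peg, 16 mm in diameter, 45 mm high above the disc (top 88 mm above the work surface), 110 mm from the turntable's axis; it turns with the disc.
- peg1 (a point): Top centre of an upright round wooden rim peg, 16 mm in diameter, 45 mm high above the disc (top 88 mm above the work surface), 110 mm from the turntable's axis; it turns with the disc.
- peg2 (a point): Top centre of an upright round wooden rim peg, 16 mm in diameter, 45 mm high above the disc (top 88 mm above the work surface), 110 mm from the turntable's axis; it turns with the disc.
- jar_mid (a point): Centre (half-way up) of the closed glass jar with a flat metal lid, 54 mm in diameter and 65 mm high, standing loose on the disc with its centre about 62 mm from the axis.
- jar: The same glass jar; origin at the centre of its underside.
- nozzle_mid (a point): Centre of the upright orange plastic hose nozzle, 42 mm in diameter at the foot, waisted, 70 mm high, standing loose on the disc 62 mm from the axis.
- nozzle: The same nozzle; origin at the centre of its underside.
- pot_mid (a point): Centre of the small open clay pot, 61 mm in diameter at the rim, narrower at the foot, 50 mm high, standing loose on the disc 62 mm from the axis.
- pot: The same clay pot; origin at the centre of its underside.
- seed_tray: Bystander: open wooden seed tray, 200 x 130 x 50 mm, loose on the work surface to the left of the turntable; origin at the centre of its underside.
- brush: Bystander: hand brush lying loose on the work surface to the right of the turntable; origin at its underside.
Mind the look-alikes: they are no part of the job. Of the things that look like the jar, the middle-sized one is meant.

How it is judged:
By the outcome, as a careful person would: the job done as asked, in the order asked, and still so for the second after the job is handed in, with the robot touching nothing.
It also fails if it takes over 70 s, if anything falls off the work surface, if the arm or the gripper's body presses on something with over 40 N, if the wrist force passes 120 N, or if a joint passes its speed limit or range.

## Working session

There is one attempt and no reset: what is moved stays moved. The work goes in short steps, Python scripts to look and compute and a shell command to move; the robot and the scene stay as the last step left them, time stands still between calls to the robot, and variables do not carry over. Pictures are saved under pics/ and viewed, and the job is handed in when it is done.

```bash
mkdir -p pics; cat > h.py <<'E'
import numpy as np, cv2
from plant import manip
def cam(n):
    m=manip.camera_model(n); K=np.array([[m['fx'],0,m['cx']],[0,m['fy'],m['cy']],[0,0,1.]])
    return K,np.array(m['rvec'],float).reshape(3),np.array(m['tvec'],float).reshape(3)
def ray(n,u,v,z):
    K,r,t=cam(n); R=cv2.Rodrigues(r)[0]; c=-R.T@t; d=R.T@np.linalg.inv(K)@np.array([u,v,1.])
    return c+d*(z-c[2])/d[2]
def proj(n,p):
    K,r,t=cam(n); return cv2.projectPoints(np.array(p,float).reshape(-1,1,3),r,t,K,None)[0].reshape(-1,2)
E
python3 - <<'E'
from h import *
for n in("scene","top"):
    cv2.imwrite(f'pics/{n}0.png',manip.grab_frame(n))
    K,r,t=cam(n); print(n,K[0,0],-cv2.Rodrigues(r)[0].T@t)
s=manip.state();print(s['time'],s['tool_pos'],s['tool_rot'],manip.grasp_offset)
E
```

```text
scene 474.2690487100253 [ 1.42589991 -0.39631785  0.85268889]
top 519.2594849892959 [4.54323828e-01 7.09471443e-06 1.40966675e+00]
0.1 [ 0.27607188 -0.56011088  0.23017533] [ 0.16039951 -0.16052081  0.68930543 -0.68801388] -0.0187
```

View pics/scene0.png

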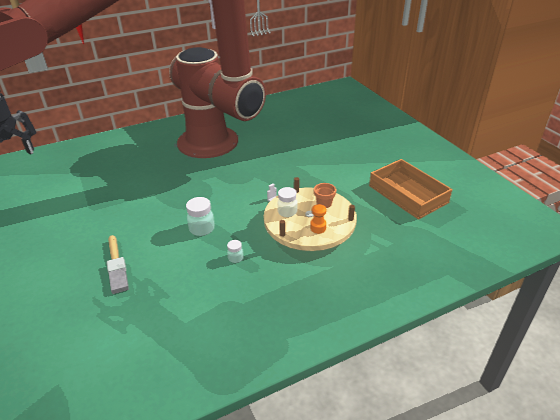

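View pics/top0.png

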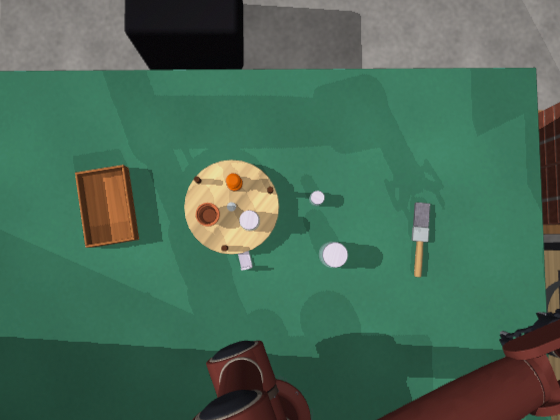

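The top view shows the disc at about (232,207), with dark pegs at (198,180), (270,190) and (225,248). The pot is at (208,214), the nozzle at (233,182), the jar at (249,219) and the pointer near (246,262). I'll enlarge it and measure.

```bash
python3 - <<'E'
from h import *
im=cv2.imread('pics/top0.png')
c=im[150:285,170:340]; cv2.imwrite('pics/topz.png',cv2.resize(c,None,fx=4.4,fy=4.4,interpolation=cv2.INTER_CUBIC))
im=cv2.imread('pics/scene0.png')
c=im[165:265,220:370]; cv2.imwrite('pics/scenez.png',cv2.resize(c,None,fx=5,fy=5,interpolation=cv2.INTER_CUBIC))
E
```

```text
(no output)
```

View pics/topz.png

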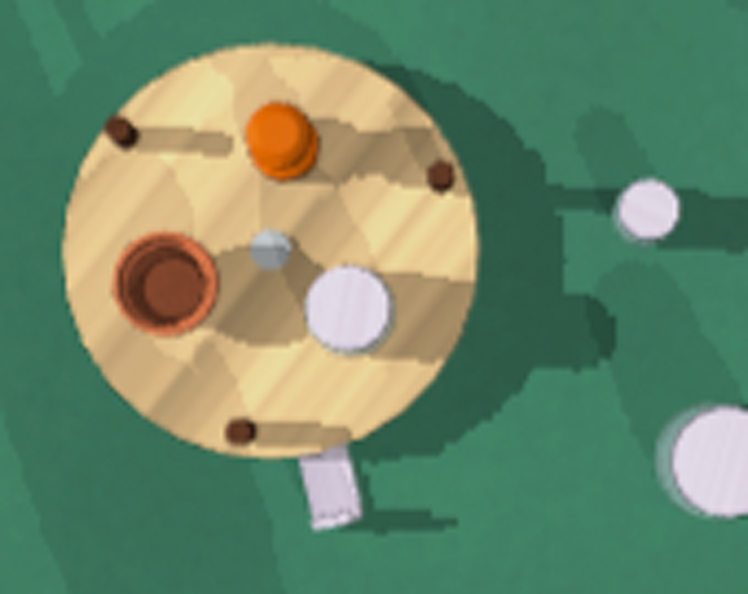

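View pics/scenez.png

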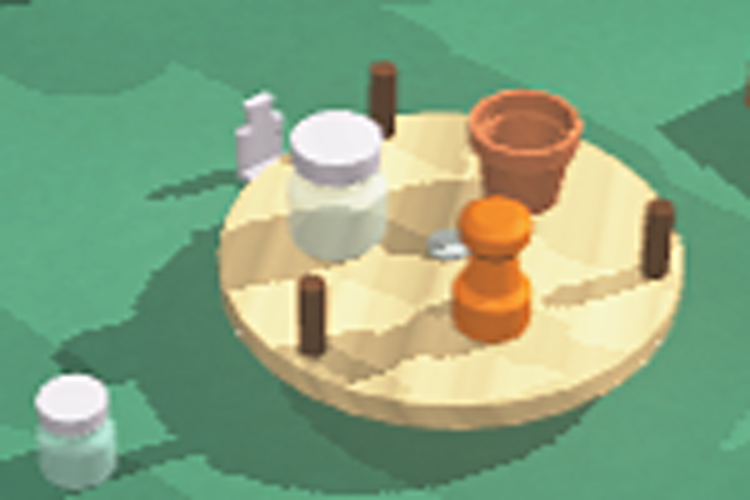

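The jar on the disc is at zoom (348,308). It is the middle one of three: the small one is at (648,210) and the large one at (725,460). The pointer plate is at about (335,520), with the strip running from (322,455). Next I'll measure these.

```bash
cat > meas.py <<'E'
from h import *
import sys
def meas(im,verb=True):
    hsv=cv2.cvtColor(im,cv2.COLOR_BGR2HSV); H,S,V=[hsv[...,i].astype(int) for i in range(3)]
    out={}
    roi=np.zeros(H.shape,bool); roi[145:290,170:300]=1
    wood=(H>10)&(H<32)&(S>60)&(V>90)&roi
    # disc: fill
    cs=cv2.findContours(wood.astype(np.uint8),cv2.RETR_EXTERNAL,cv2.CHAIN_APPROX_NONE)[0]
    c=max(cs,key=cv2.contourArea); hull=cv2.convexHull(c)
    e=cv2.fitEllipse(hull); out['axis']=ray('top',*e[0],0.043)[:2]
    if verb: print('disc',e,out['axis'])
    def blobs(m,lo,hi):
        n,l,st,ce=cv2.connectedComponentsWithStats(m.astype(np.uint8)); return [(st[i,4],ce[i],l==i) for i in range(1,n) if lo<=st[i,4]<=hi]
    white=(S<40)&(V>150)
    wr=white.copy()
    out['white']=[(a,ce,m) for a,ce,m in blobs(white&(np.indices(H.shape)[1]<360)&(np.indices(H.shape)[1]>170)&(np.indices(H.shape)[0]>140)&(np.indices(H.shape)[0]<290),8,2000)]
    if verb:
        for a,ce,m in out['white']: print('white',a,ce,ray('top',*ce,0.108)[:2],ray('top',*ce,0)[:2])
    dark=(V<105)&((H<20)|(H>165))&roi
    out['dark']=[(a,ce) for a,ce,m in blobs(dark,10,80)]
    A=out['axis']
    for a,ce in out['dark']:
        p=ray('top',*ce,0.085)[:2]
        if verb: print('dark',a,ce,p,np.hypot(*(p-A)),np.degrees(np.arctan2(*(p-A)[::-1])))
    return out
if __name__=='__main__':
    n=sys.argv[1]
    im=cv2.imread(n); meas(im)
E
python3 meas.py pics/top0.png
```

```text
disc ((231.12893676757812, 206.57785034179688), (93.7253189086914, 94.39337158203125), 65.62188720703125) [0.56072184 0.09747324]
white 144 [317.02083333 197.04166667] [ 0.57762716 -0.1234935 ] [ 0.5878577  -0.13374041]
white 26 [231.11538462 204.        ] [0.56215936 0.09283721] [0.57110653 0.10053938]
white 296 [248.5        219.59797297] [0.52247044 0.04945441] [0.5281246  0.05355708]
white 495 [334.4020202  254.49292929] [ 0.43291397 -0.16470454] [ 0.43113758 -0.17837075]
white 187 [244.75935829 260.51871658] [0.42028564 0.05955087] [0.41746147 0.06449125]
dark 34 [197.41176471 179.55882353] [0.62778089 0.18050734] 0.1067313399977778 51.075361492971
dark 28 [269.96428571 189.89285714] [ 0.59937405 -0.0052472 ] 0.10975190840308595 -69.37941186859992
dark 23 [224.60869565 247.56521739] [0.45305477 0.11160722] 0.10859082598358503 172.52126735647505
```

```bash
cat > ptr.py <<'E'
from h import *
from meas import meas
im=cv2.imread('pics/top0.png'); o=meas(im,False); A=o['axis']
m=[m for a,ce,m in o['white'] if abs(ce[1]-260)<5][0]
print(cv2.minAreaRect(cv2.findNonZero(m.astype(np.uint8))))
mids=[]
for v in range(252,272):
    u=np.where(m[v])[0]
    if len(u): p=ray('top',u.mean(),v,0.003);mids.append(p);q=p[:2]-A; print(v,u.min(),u.max(),p[:2].round(4),np.hypot(*q).round(4),np.degrees(np.arctan2(q[1],q[0])).round(1))
# scene pointer top, triangulate with r=166
p=ray('scene',272.4,184.6,0.05)[:2]; q=p-A; print('scene ptr top',p,np.hypot(*q),np.degrees(np.arctan2(q[1],q[0])))
for a in (-163,-164,-165,-166,-167,-168,-169,-170,):
    P=[*(A+.166*np.array([np.cos(np.radians(a)),np.sin(np.radians(a))])),.05]; print(a,proj('scene',P),proj('top',P))
si=cv2.imread('pics/scene0.png')[178:206,262:282]; cv2.imwrite('pics/sp.png',cv2.resize(si,None,fx=20,fy=20,interpolation=0))
si=im[245:277,230:262]; cv2.imwrite('pics/tp.png',cv2.resize(si,None,fx=18,fy=18,interpolation=0))
E
python3 ptr.py
```

```text
((244.80587768554688, 260.37646484375), (17.35443687438965, 11.171918869018555), 77.47119140625)
252 244 248 [0.4404 0.0608] 0.1258 -163.1
253 240 248 [0.4378 0.0643] 0.1273 -164.9
254 238 248 [0.4351 0.069 ] 0.1288 -167.2
255 238 249 [0.4324 0.0676] 0.1317 -166.9
256 239 249 [0.4297 0.0663] 0.1347 -166.6
257 239 249 [0.427  0.0663] 0.1373 -166.9
258 239 250 [0.4243 0.065 ] 0.1402 -166.6
259 239 250 [0.4216 0.065 ] 0.1428 -166.9
260 239 250 [0.4189 0.065 ] 0.1454 -167.1
261 240 250 [0.4162 0.0637] 0.1484 -166.8
262 240 250 [0.4136 0.0637] 0.151 -167.1
263 240 251 [0.4109 0.0624] 0.1539 -166.8
264 240 251 [0.4082 0.0624] 0.1565 -167.1
265 241 251 [0.4055 0.0611] 0.1595 -166.8
266 241 251 [0.4028 0.0611] 0.1621 -167.0
267 241 250 [0.4001 0.0625] 0.1644 -167.7
268 241 249 [0.3974 0.0638] 0.1667 -168.4
269 241 246 [0.3948 0.0679] 0.1685 -169.9
scene ptr top [0.40548148 0.0646617 ] 0.15866999087576403 -168.06563557395657
-163 [[266.97285811 185.43084669]] [[249.89696298 266.93335965]]
-164 [[267.72322132 185.02507415]] [[248.832906   267.26211713]]
-165 [[268.48337038 184.62759998]] [[247.76323925 267.57222783]]
-166 [[269.25309137 184.2384925 ]] [[246.68829481 267.86359215]]
-167 [[270.03217015 183.857818  ]] [[245.60840653 268.13611642]]
-168 [[270.82039234 183.4856408 ]] [[244.52390996 268.38971295]]
-169 [[271.61754335 183.12202327]] [[243.43514219 268.62430002]]
-170 [[272.42340846 182.76702587]] [[242.34244178 268.83980196]]
```

```bash
sleep 0
```

```text
(no output)
```

View pics/sp.png

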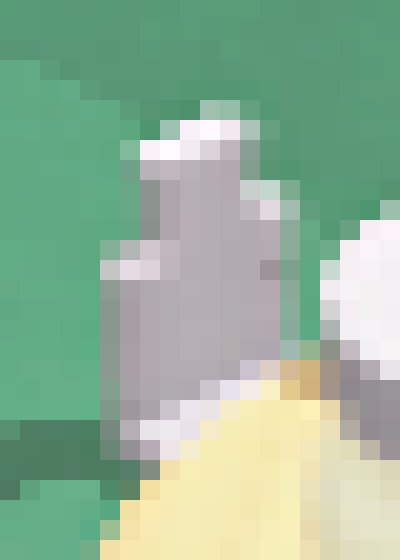

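View pics/tp.png

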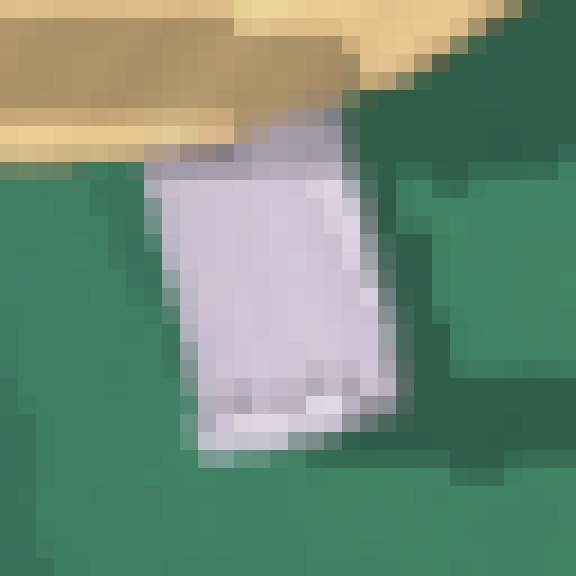

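```bash
python3 - <<'E'
from h import *
from scipy.spatial.transform import Rotation as R
s=manip.state(); w,x,y,z=s['tool_rot']; print(R.from_quat([x,y,z,w]).as_matrix().round(3))
p=np.array(s['tool_pos']); print((np.array([.633,.012,.2])-p)/.05)
A=np.array([.5607,.0975])
for a in (-49,-55,-60,-68,-76,-84,-90): print(a,A+.11*np.array([np.cos(np.radians(a)),np.sin(np.radians(a))]))
E
```

```text
[[-0.897 -0.001  0.442]
 [-0.442  0.002 -0.897]
 [-0.    -1.    -0.002]]
[ 7.13856246 11.44221759 -0.60350656]
-49 [0.63286649 0.01448195]
-55 [0.62379341 0.00739328]
-60 [0.6157     0.00223721]
-68 [ 0.60190673 -0.00449022]
-76 [ 0.58731141 -0.00923253]
-84 [ 0.57219813 -0.01189741]
-90 [ 0.5607 -0.0125]
```

```bash
python3 -m jog '{"offset":[[0.5,0.8,0],[0.5,0.8,0],[0.5,0.8,0],[0.5,0.8,0],[0.5,0.8,0],[0.5,0.8,0],[0.5,0.8,0],[0.5,0.8,0],[0.5,0.8,0],[0.5,0.8,0],[0.5,0.8,0],[0.5,0.8,0]],"angular":[[0,0,0],[0,0,0],[0,0,0],[0,0,0],[0,0,0],[0,0,0],[0,0,0],[0,0,0],[0,0,0],[0,0,0],[0,0,0],[0,0,0]],"jaw":[0,0,0,0,0,0,0,0,0,0,0,0]}'
```

```text
time: 1.3
tool_pos: [0.5767, -0.0787, 0.2309]
tool_rot: [0.16, -0.161, 0.689, -0.689]
contact_force: [0.4, -0.7, -0.0]
gripper_width: 0.002
```

```bash
python3 -m jog '{"offset":[[0.5,0.8,0],[0.5,0.8,0],[0.12,0.24,0],[0,0,0],[0,0,-0.6],[0,0,-0.6],[0,0,0]],"angular":[[0,0,0],[0,0,0],[0,0,0],[0,0,0],[0,0,0],[0,0,0],[0,0,0]],"jaw":[0,0,0,0,0,0,0]}'
python3 - <<'E'
from h import *
for n in("scene","top"):
    im=manip.grab_frame(n); cv2.imwrite(f'pics/{n}1.png',im)
    im=im[150:285,170:340] if n=='top' else im[140:265,200:370]
    cv2.imwrite(f'pics/{n}1z.png',cv2.resize(im,None,fx=4,fy=4,interpolation=cv2.INTER_CUBIC))
E
```

```text
time: 2.0
tool_pos: [0.6282, 0.01, 0.1656]
tool_rot: [0.156, -0.163, 0.69, -0.688]
contact_force: [-0.7, 0.0, -0.9]
gripper_width: 0.002
```

View pics/scene1z.png

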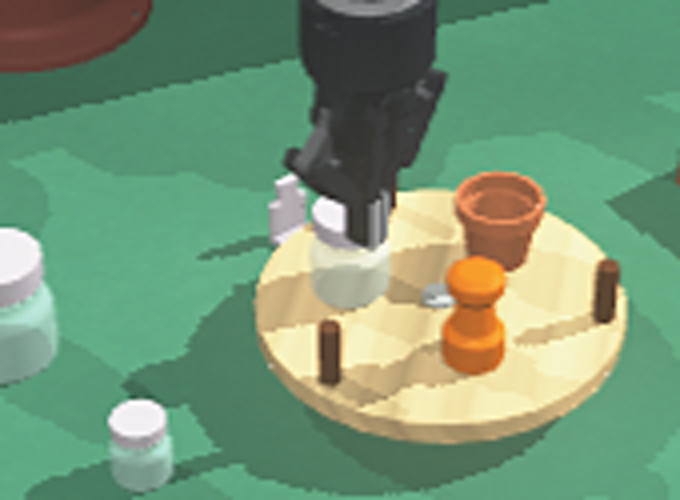

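View pics/top1z.png

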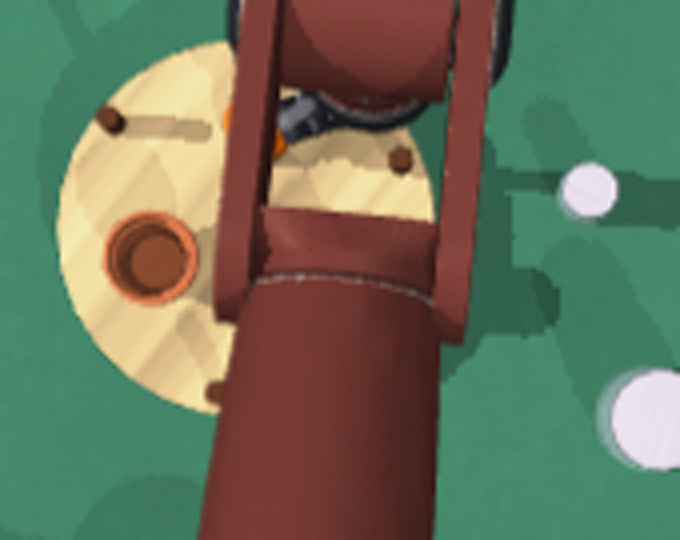

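The scene view shows the fingers above the gap between the right peg at zoom (330,350) and the nozzle at (475,315), so it's clear to descend there.

```bash
python3 -m jog '{"offset":[[0.05,0.05,-0.5],[0.05,0.05,-0.5],[0,0,-0.5],[0,0,-0.4],[0,0,0],[0,0,0]],"angular":[[0,0,0],[0,0,0],[0,0,0],[0,0,0],[0,0,0],[0,0,0]],"jaw":[0,0,0,0,0,0]}'
```

```text
time: 2.7
tool_pos: [0.6383, 0.0157, 0.0784]
tool_rot: [-0.161, 0.159, -0.688, 0.689]
contact_force: [-0.8, -0.1, 0.2]
gripper_width: -0.0
```

```bash
python3 - <<'E'
import numpy as np
a=-46.5-np.arange(0,60,2.5); a=np.radians(a); p=np.c_[np.cos(a),np.sin(a)]*.112/.05
for i,d in enumerate(np.diff(p,axis=0)): print(i,np.degrees(a[i+1]).round(1),d.round(3))
E
```

```text
0 -49.0 [-0.072 -0.066]
1 -51.5 [-0.075 -0.062]
2 -54.0 [-0.078 -0.059]
3 -56.5 [-0.08  -0.056]
4 -59.0 [-0.083 -0.052]
5 -61.5 [-0.085 -0.048]
6 -64.0 [-0.087 -0.045]
7 -66.5 [-0.089 -0.041]
8 -69.0 [-0.09  -0.037]
9 -71.5 [-0.092 -0.033]
10 -74.0 [-0.093 -0.029]
11 -76.5 [-0.095 -0.025]
12 -79.0 [-0.096 -0.021]
13 -81.5 [-0.096 -0.017]
14 -84.0 [-0.097 -0.012]
15 -86.5 [-0.097 -0.008]
16 -89.0 [-0.098 -0.004]
17 -91.5 [-0.098  0.   ]
18 -94.0 [-0.098  0.005]
19 -96.5 [-0.097  0.009]
20 -99.0 [-0.097  0.013]
21 -101.5 [-0.096  0.017]
22 -104.0 [-0.095  0.022]
```

```bash
python3 -m jog '{"offset":[[-0.072,-0.066,-0.1],[-0.075,-0.062,-0.1],[-0.078,-0.059,0],[-0.08,-0.056,0],[-0.083,-0.052,0],[-0.085,-0.048,0],[-0.087,-0.045,0],[-0.089,-0.041,0],[-0.09,-0.037,0],[-0.092,-0.033,0],[-0.093,-0.029,0],[-0.095,-0.025,0]],"angular":[[0,0,0],[0,0,0],[0,0,0],[0,0,0],[0,0,-0.3],[0,0,-0.4],[0,0,-0.4],[0,0,-0.4],[0,0,-0.4],[0,0,-0.4],[0,0,-0.4],[0,0,-0.4]],"jaw":[0,0,0,0,0,0,0,0,0,0,0,0]}'
python3 - <<'E'
from h import *
for n in("scene","top"):
    im=manip.grab_frame(n); cv2.imwrite(f'pics/{n}2.png',im)
    im=im[150:285,170:340] if n=='top' else im[140:265,200:370]
    cv2.imwrite(f'pics/{n}2z.png',cv2.resize(im,None,fx=4,fy=4,interpolation=cv2.INTER_CUBIC))
E
```

```text
time: 3.9
tool_pos: [0.5864, -0.0111, 0.0668]
tool_rot: [0.046, -0.045, 0.706, -0.705]
contact_force: [0.4, 1.4, -0.6]
gripper_width: 0.0
```

View pics/scene2z.png

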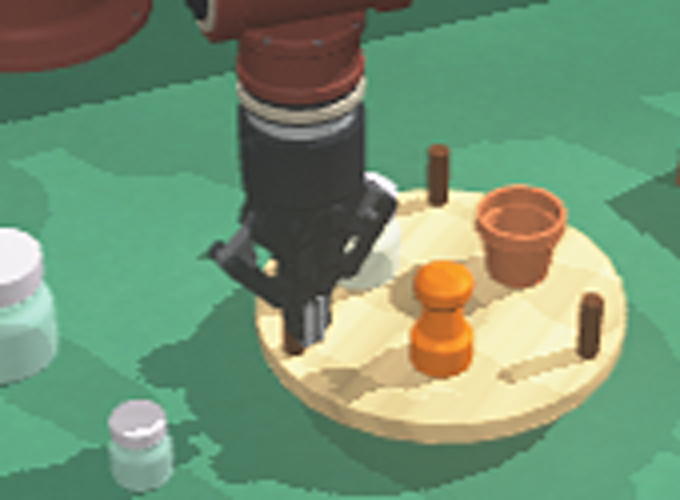

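View pics/top2z.png

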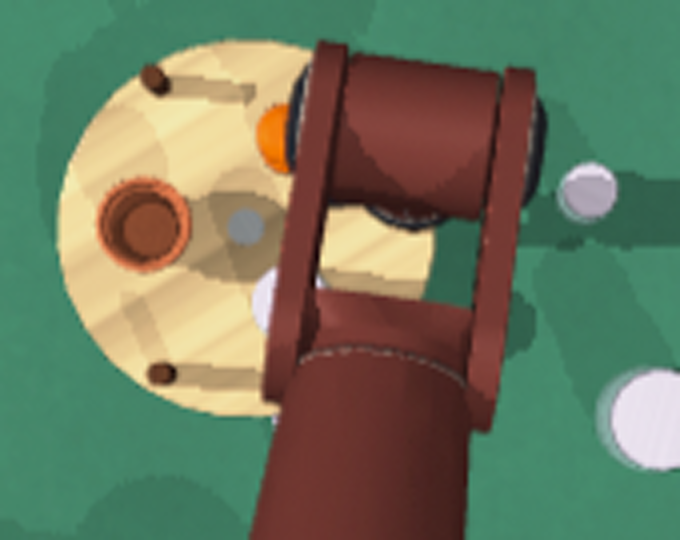

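The peg is being pushed as intended. The two free pegs are visible at top zoom (154,80) and (161,374), so I'll read the disc angle from them.

```bash
cat > ang.py <<'E'
from h import *
import sys
A=np.array([.5607,.0975])
im=cv2.imread(sys.argv[1]); 
hsv=cv2.cvtColor(im,cv2.COLOR_BGR2HSV); H,S,V=[hsv[...,i].astype(int) for i in range(3)]
roi=np.zeros(H.shape,bool); roi[145:290,170:300]=1
m=(V<105)&((H<20)|(H>165))&roi
n,l,st,ce=cv2.connectedComponentsWithStats(m.astype(np.uint8))
for i in range(1,n):
    if 10<st[i,4]<80:
        p=ray('top',*ce[i],.085)[:2]-A; a=np.degrees(np.arctan2(p[1],p[0])); r=np.hypot(*p)
        if .1<r<.12: print(st[i,4],r.round(4),a.round(2),'mod120',(a%120).round(2))
E
for i in 0 2; do python3 ang.py pics/top$i.png; done; python3 -c "
from plant import manip;print(manip.state()['tool_pos'])"
```

```text
34 0.1067 51.06 mod120 51.06
28 0.1098 -69.37 mod120 50.63
23 0.1086 172.53 mod120 52.53
33 0.1064 30.24 mod120 30.24
23 0.1078 152.44 mod120 32.44
[ 0.58578114 -0.01144001  0.06651409]
```

```bash
python3 -m jog '{"offset":[[-0.096,-0.021,0],[-0.096,-0.017,0],[-0.097,-0.012,0],[-0.097,-0.008,0],[-0.098,-0.004,0],[-0.098,0,0],[0,0,0]],"angular":[[0,0,-0.4],[0,0,-0.4],[0,0,-0.4],[0,0,-0.4],[0,0,-0.4],[0,0,-0.4],[0,0,0]],"jaw":[0,0,0,0,0,0,0]}'
python3 - <<'E'
from h import *
n='top'
im=manip.grab_frame(n); cv2.imwrite(f'pics/{n}3.png',im)
im=im[150:285,170:340]
cv2.imwrite(f'pics/{n}3z.png',cv2.resize(im,None,fx=4,fy=4,interpolation=cv2.INTER_CUBIC))
E
python3 ang.py pics/top3.png
```

```text
time: 4.7
tool_pos: [0.5569, -0.0144, 0.0665]
tool_rot: [0.042, -0.042, -0.706, 0.706]
contact_force: [0.7, 0.7, 0.1]
gripper_width: 0.004
30 0.1072 15.32 mod120 15.32
25 0.1064 137.57 mod120 17.57
```

View pics/top3z.png

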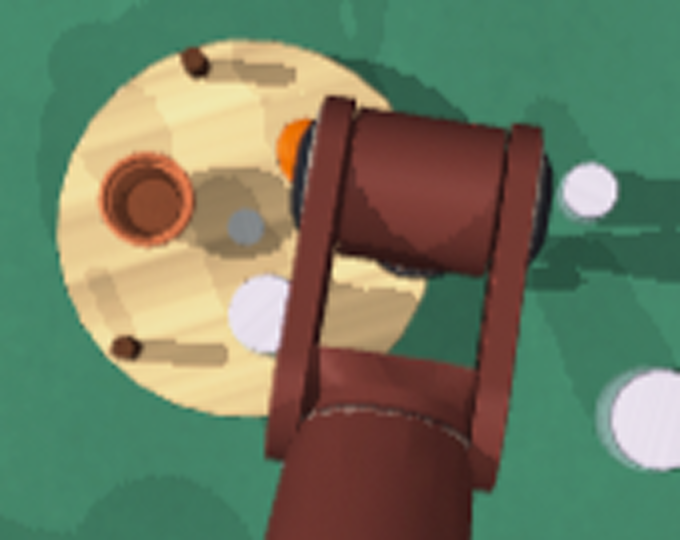

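The disc has turned 35.3° of the roughly 38.6° needed. I'll nudge it slowly just short of that, then back off and look without the arm in the way.

```bash
python3 -m jog '{"offset":[[-0.04,0.002,0],[-0.04,0.003,0],[-0.02,0.002,0],[0,0,0],[0.1,0,0],[0.2,-0.05,0],[0,0,0.4],[0,0,0.8],[0,-0.4,0.8],[0,-0.9,0.5],[0,-0.9,0],[0,-0.9,0]],"angular":[[0,0,0],[0,0,0],[0,0,0],[0,0,0],[0,0,0],[0,0,0],[0,0,0],[0,0,0],[0,0,0],[0,0,0],[0,0,0],[0,0,0]],"jaw":[0,0,0,0,0,0,0,0,0,0,0,0]}'
python3 -m jog '{"offset":[[0,-0.9,0],[0,-0.9,0],[0,-0.9,0],[0,0,0]],"angular":[[0,0,0],[0,0,0],[0,0,0],[0,0,0]],"jaw":[0,0,0,0]}'
python3 - <<'E'
from h import *
for n in("scene","top"):
    im=manip.grab_frame(n); cv2.imwrite(f'pics/{n}4.png',im)
    im=im[150:285,170:340] if n=='top' else im[140:265,200:370]
    cv2.imwrite(f'pics/{n}4z.png',cv2.resize(im,None,fx=4,fy=4,interpolation=cv2.INTER_CUBIC))
E
python3 ang.py pics/top4.png; python3 meas.py pics/top4.png
```

```text
time: 5.95
tool_pos: [0.5684, -0.1724, 0.1926]
tool_rot: [0.04, -0.043, -0.705, 0.706]
contact_force: [0.8, 0.1, 0.1]
gripper_width: -0.003
time: 6.35
tool_pos: [0.5668, -0.3108, 0.1903]
tool_rot: [0.044, -0.044, -0.705, 0.706]
contact_force: [0.6, 0.9, 0.2]
gripper_width: -0.001
29 0.1067 12.86 mod120 12.86
19 0.1106 -106.19 mod120 13.81
26 0.1065 135.13 mod120 15.13
disc ((231.12118530273438, 206.57333374023438), (93.77921295166016, 94.30774688720703), 59.80549240112305) [0.56073399 0.09749361]
white 147 [316.92517007 197.06122449] [ 0.57758003 -0.12325159] [ 0.58780667 -0.13347843]
white 304 [235.45394737 228.34539474] [0.50085063 0.08229708] [0.50471099 0.08912472]
white 502 [334.35059761 254.41035857] [ 0.43312124 -0.1645795 ] [ 0.43136205 -0.17823534]
white 189 [244.82539683 260.56084656] [0.42017911 0.05938682] [0.41734611 0.06431359]
dark 29 [220.48275862 165.06896552] [0.66469313 0.12124959] 0.10663886818451211 12.871803321116822
dark 15 [209.8        192.86666667] [0.59319531 0.14886533] 0.06076834344889022 57.71158396122311
dark 43 [201.58139535 200.41860465] [0.57399256 0.16991671] 0.07362673237468323 79.62568902743813
dark 19 [271.57894737 216.94736842] [ 0.5298649 -0.0086705] 0.11056092127105802 -106.21272172326958
dark 26 [200.57692308 235.15384615] [0.48523279 0.17261888] 0.10650932980873264 135.14299536849938
```

View pics/top4z.png

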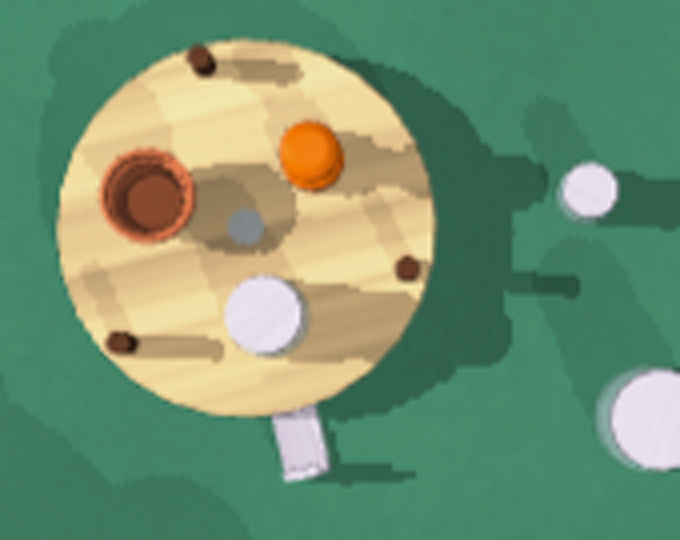

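View pics/scene4z.png

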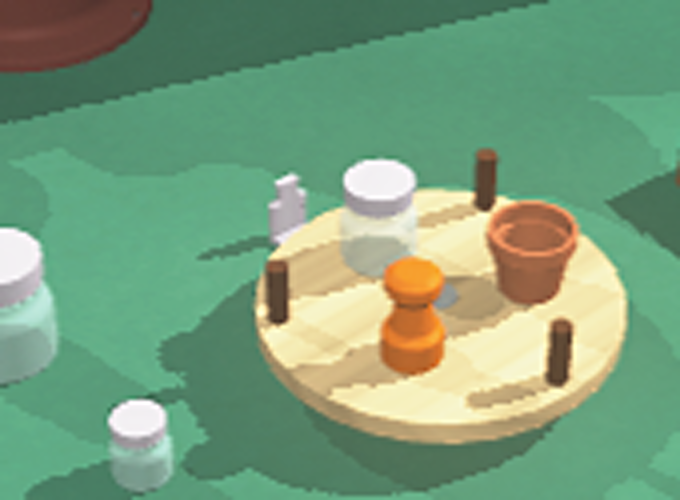

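The jar is at about -166.0°, by its lid and by the pegs. The front line is at about -167°. I'll refine the pointer direction at sub-pixel level before the last nudge.

```bash
python3 - <<'E'
from h import *
A=np.array([.5607,.0975])
for f in('pics/top0.png','pics/top4.png'):
    g=cv2.imread(f)[...,2].astype(float)
    mids=[];W=[]
    for v in range(256,265):
        row=g[v]; pl=np.median(row[241:248]); bg=60.
        def cross(us):
            b=row[us[-1]]; h=(pl+b)/2
            for a,c in zip(us[:-1],us[1:]):
                if row[a]>=h>row[c]: return a+(row[a]-h)/(row[a]-row[c])*(c-a)
        L=cross(list(range(243,234,-1)));R=cross(list(range(246,256)))
        a=ray('top',L,v,.002)[:2];b=ray('top',R,v,.002)[:2];mids.append((a+b)/2);W.append(np.hypot(*(a-b))*np.cos(np.radians(13)))
    mids=np.array(mids); q=mids-A
    an=np.degrees(np.arctan2(q[:,1],q[:,0])); print(f,an.round(2),an.mean(),'width',np.mean(W))
    d=np.polyfit(mids[:,0],mids[:,1],1); print('strip dir',-180+np.degrees(np.arctan(d[0])))
for a in(-166,-167,-168):
    c,s=np.cos(np.radians(a)),np.sin(np.radians(a)); 
    P=[[*(A+r*np.array([c,s])+w*np.array([-s,c])),z] for r,w,z in [(.163,-.008,.05),(.163,.008,.05),(.169,-.008,.05),(.169,.008,.05),(.169,-.015,.03),(.169,.015,.03),(.163,.015,.03)]]
    print(a,proj('top',P).round(1).tolist(), proj('scene',P).round(1).tolist())
# scene view: jar lid vs pointer
im=cv2.imread('pics/scene4.png'); hsv=cv2.cvtColor(im,cv2.COLOR_BGR2HSV)
E
```

```text
pics/top0.png [-166.77 -166.86 -166.86 -166.93 -166.94 -166.83 -166.86 -166.9  -166.99] -166.88027057066276 width 0.030302218442125464
strip dir -167.67031661727634
pics/top4.png [-166.76 -166.86 -166.86 -166.93 -166.94 -166.83 -166.86 -166.89 -166.99] -166.87963794942456 width 0.0303135951173629
strip dir -167.67863603292608
-166 [[243.4, 267.5], [249.4, 266.0], [244.0, 269.8], [249.9, 268.2], [241.8, 270.1], [252.8, 267.2], [252.2, 265.0]] [[272.0, 183.6], [267.8, 185.8], [270.7, 182.7], [266.5, 184.8], [272.8, 187.3], [264.8, 191.3], [266.1, 192.3]]
-167 [[242.3, 267.7], [248.3, 266.3], [242.9, 270.0], [248.9, 268.5], [240.7, 270.3], [251.7, 267.6], [251.2, 265.4]] [[272.8, 183.3], [268.5, 185.4], [271.6, 182.4], [267.2, 184.4], [273.6, 187.0], [265.6, 190.9], [266.8, 191.8]]
-168 [[241.3, 267.9], [247.3, 266.6], [241.8, 270.2], [247.8, 268.9], [239.6, 270.4], [250.6, 267.9], [250.2, 265.7]] [[273.6, 182.9], [269.3, 185.0], [272.4, 182.0], [268.0, 184.0], [274.4, 186.7], [266.3, 190.5], [267.5, 191.4]]
```

```bash
python3 -m jog '{"offset":[[0,0.9,0],[0,0.9,0],[0,0.9,0],[0,0.9,0],[0,0.9,0],[0,0.9,0],[0,0.4,0],[0,0.12,0],[0,0,0],[0,0,0]],"angular":[[0,0,0],[0,0,0],[0,0,0],[0,0,0],[0,0,0],[0,0,0],[0,0,0],[0,0,0],[0,0,0],[0,0,0]],"jaw":[0,0,0,0,0,0,0,0,0,0]}'
```

```text
time: 7.45
tool_pos: [0.5672, -0.0097, 0.1906]
tool_rot: [0.042, -0.042, -0.706, 0.706]
contact_force: [0.4, -0.6, -0.1]
gripper_width: 0.003
```

```bash
python3 -m jog '{"offset":[[0.03,-0.08,-0.6],[0,0,-0.6],[0,0,-0.6],[0,0,-0.5],[0,0,-0.18],[0,0,0],[0,0,0]],"angular":[[0,0,0],[0,0,0],[0,0,0],[0,0,0],[0,0,0],[0,0,0],[0,0,0]],"jaw":[0,0,0,0,0,0,0]}'
python3 -m jog '{"offset":[[-0.1,0,0],[-0.08,0,0],[-0.06,0,0],[-0.04,0,0],[0,0,0],[0,0,0]],"angular":[[0,0,0],[0,0,0],[0,0,0],[0,0,0],[0,0,0],[0,0,0]],"jaw":[0,0,0,0,0,0]}'
```

```text
time: 8.15
tool_pos: [0.5696, -0.014, 0.0679]
tool_rot: [0.041, -0.043, -0.706, 0.706]
contact_force: [1.4, -0.6, 1.3]
gripper_width: 0.002
time: 8.75
tool_pos: [0.5547, -0.0132, 0.0667]
tool_rot: [-0.042, 0.042, 0.706, -0.706]
contact_force: [-0.8, 0.2, -0.4]
gripper_width: -0.002
```

```bash
python3 -m jog '{"offset":[[-0.03,0,0],[-0.03,0,0],[-0.02,0.002,0],[-0.02,0.002,0],[0,0,0],[0,0,0]],"angular":[[0,0,0],[0,0,0],[0,0,0],[0,0,0],[0,0,0],[0,0,0]],"jaw":[0,0,0,0,0,0]}'
python3 -c "
from h import *
cv2.imwrite('pics/top5.png',manip.grab_frame('top'))"; python3 ang.py pics/top5.png
```

```text
time: 9.35
tool_pos: [0.5497, -0.0131, 0.0667]
tool_rot: [0.042, -0.042, -0.706, 0.706]
contact_force: [0.4, 1.6, -0.1]
gripper_width: -0.003
31 0.1069 11.52 mod120 11.52
25 0.1064 134.19 mod120 14.19
```

```bash
python3 -m jog '{"offset":[[0.1,0,0],[0.2,-0.05,0],[0,0,0.4],[0,0,0.8],[0,-0.4,0.8],[0,-0.9,0.5],[0,-0.9,0],[0,-0.9,0],[0,-0.9,0],[0,-0.9,0],[0,-0.9,0],[0,0,0]],"angular":[[0,0,0],[0,0,0],[0,0,0],[0,0,0],[0,0,0],[0,0,0],[0,0,0],[0,0,0],[0,0,0],[0,0,0],[0,0,0],[0,0,0]],"jaw":[0,0,0,0,0,0,0,0,0,0,0,0]}'
python3 - <<'E'
from h import *
for n in("scene","top"):
    im=manip.grab_frame(n); cv2.imwrite(f'pics/{n}6.png',im)
E
python3 ang.py pics/top6.png; python3 meas.py pics/top6.png | grep white
python3 - <<'E'
import numpy as np
from h import *
from meas import meas
o=meas(cv2.imread('pics/top6.png'),False)
for a,ce,m in o['white']:
    p=ray('top',*ce,.108)[:2]-[.5607,.0975]
    if np.hypot(*p)<.09: print(a,np.hypot(*p),np.degrees(np.arctan2(p[1],p[0])))
E
```

```text
time: 10.6
tool_pos: [0.5644, -0.3098, 0.1907]
tool_rot: [0.044, -0.044, -0.705, 0.706]
contact_force: [-1.1, 0.2, 1.0]
gripper_width: -0.001
33 0.107 11.54 mod120 11.54
15 0.1108 -107.24 mod120 12.76
25 0.1064 134.19 mod120 14.19
white 147 [316.92517007 197.06122449] [ 0.57758003 -0.12325159] [ 0.58780667 -0.13347843]
white 301 [234.88372093 228.37541528] [0.5007899  0.08372557] [0.50464522 0.09067174]
white 502 [334.35059761 254.41035857] [ 0.43312124 -0.1645795 ] [ 0.43136205 -0.17823534]
white 190 [244.80526316 260.52105263] [0.42027861 0.05943637] [0.41745386 0.06436725]
301 0.06147320395222698 -167.05167946630536
```

View pics/top6.png

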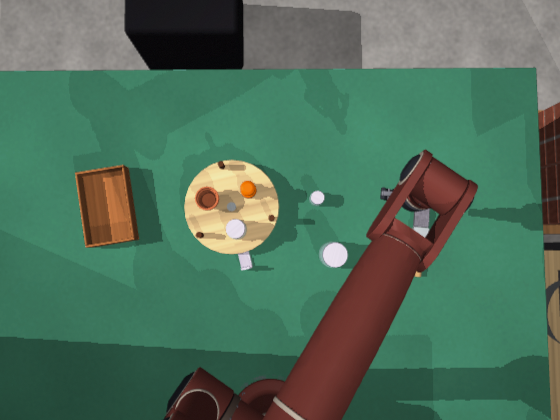

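View pics/scene6.png

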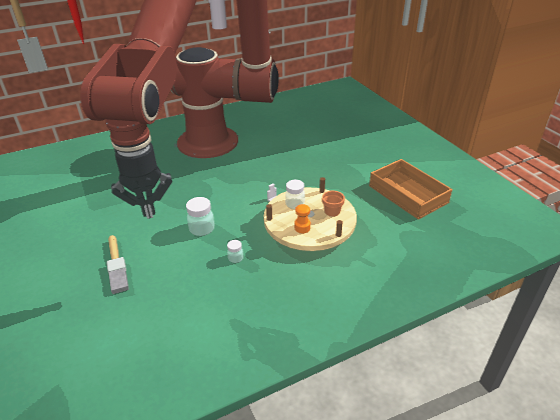

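The jar lid, at top view (235,228), now lies at -167.05° from the axis. The strip is at -166.9° and the pegs imply -167.2°. Everything is standing, and the arm is clear at 0.19 m height.

```bash
python3 -c "
from plant import manip;print(manip.job_done())"
```

```text
the job is handed in; nothing more can be done
None
```

The jar now stands at the front, in line with the pointer to within about half a degree by my camera measurements. I turned the disc about 38.6° clockwise (seen from above), pushing one rim peg with the shut fingers, then backed off and handed the job in at about 10.7 s.

- **Alignment:** from the turntable's axis, the jar lid lies at -167.05°, and the pegs put the jar at -167.2°. The pointer strip's midline lies at -166.9°.
- **Disagreements:** the direction of the strip's edges alone gave -167.7°. Before the pushes, the pointer top in the scene camera read about -168°, so the front line itself is uncertain by up to about 1°. I relied on the top camera. Angles read from single pegs scatter by about ±1.3°, so I averaged all three.
- **Everything else:** in the last pictures the jar, nozzle and pot stand upright in their places on the disc. The tray and brush look undisturbed, though the arm partly hid the brush from above. Wrist force readings at the end of each move stayed under about 2 N, and the arm ended well clear of everything.

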